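# Spacer in the wide gap, tile held flush

## Task

One of the three blue tiles on the plywood gluing board is shorter than the others and leaves a wide gap to the aluminium bar. Hang the red saddle spacer over the bar with its thick leg down in that wide gap, fully seated and centred on the tile, and let go of it; then push the short tile squarely against the leg until tile, leg and bar are flush. Finish while still holding the tile firmly pressed, and leave the other tiles and the paint jar where they are.

Things in the scene. Friction and masses are not known exactly. Their poses are not given: they have to be found in the camera images.
- jig: Fixed plywood gluing board, 170 (x) x 310 (y) x 12 mm thick, at a new place and yaw each time. Origin: centre of its underside, on the table. +x points away from the robot. The aluminium bar stands along its far side, parallel to y.
- bar_top (a point): Middle of the top edge of the aluminium bar, at x = +55, y = 0, z = 38 mm of the board. The bar is 12 mm thick (x) and 310 mm long (y), stands on the board's top (z = 12 mm) and has its face towards the tiles at x = +49 mm. Two blue blocks 20 mm high brace it from behind at y = -130 and +130 mm.
- tile_short: Short blue tile with a white and yellow flower, 56 (x) x 60 (y) x 18 mm thick, loose, 140 g. Origin: centre of its underside, lying on the board. It lies at board y about -88, 0 or +88 mm, its +x side 18 to 22 mm from the bar. Pressed flush, with the spacer's thick leg between it and the bar, its origin is at board x = +9 mm.
- tile_long_a: A long tile that looks like the short one but measures 86 (x) x 60 (y) x 18 mm, loose, in one of the other places; only about 5 mm of gap to the bar, too narrow for the spacer. Origin: centre of its underside. Stays where it is.
- tile_long_b: The other long tile, same as tile_long_a. Stays where it is.
- spacer: Red saddle spacer, an upside-down U standing on its legs beside the board, 90 g, 40 mm wide (y). Origin: level with the feet, mid slot. Thick leg 12 mm, x -20.5 to -8.5, facing roughly to the robot; slot 17 mm wide, 24 deep; thin leg x 8.5 to 14.5; bridge z 24 to 32 mm. Seated, the bridge rests on the bar: origin 14 mm above the table, at board x about 55 mm, thick leg towards the tile.
- spacer_fin (a point): Middle of the pale wooden fin on top of the spacer, by which to grip it: 14 mm thick (spacer x), 36 mm wide (y), 30 mm high; it is at x = 0, y = 0, z = 47 mm of the spacer (fin from z = 32 to 62 mm).
- paint_jar: Jar of green paint with a white cap, radius 28 mm, 70 mm high, on the table on the other side of the board from the spacer; origin: centre of its underside. Stays where it is.
Not all that is in view belongs to the job. Leave any pink or purple look-alike of the tile_short alone. Of the things that look like the spacer, the middle-sized one is meant.

How it is judged:
On the way:
1. the spacer hangs fully seated over the bar, thick leg in the wide gap, and has been let go (z of spacer in the frame of jig between 0.011 and 0.0175 m and x of spacer in the frame of jig between 0.048 and 0.062 m and y of spacer in the frame of tile_short between -0.015 and 0.015 m and angle between spacer's own z axis and vertical below 0.16 rad and x of jig in the frame of spacer below -0.03 m and x of spacer in the frame of tile_short below 0.06 m and contact force between the fingers and spacer below 0.3 N), for 0.2 s.
At the end, for the whole second after the job is handed in: Spacer let go, down on the bar within 3.5 mm, thick leg between bar and short tile, centred within 15 mm, square within 0.08 rad; tile flat, square within 0.05 rad, its origin 7.2 to 11.5 mm ahead of the board's in x; gripper on tile and tile on spacer each press over 2 N (z of spacer in the frame of jig between 0.011 and 0.0175 m and x of spacer in the frame of jig between 0.048 and 0.062 m and y of spacer in the frame of tile_short between -0.015 and 0.015 m and angle between spacer's own z axis and vertical below 0.16 rad and x of jig in the frame of spacer below -0.03 m and contact force between the fingers and spacer below 0.3 N and angle between the x axis of spacer and the x axis of jig, either way round below 0.08 rad and angle between the x axis of tile_short and the x axis of jig, either way round below 0.05 rad and x of tile_short in the frame of jig between 0.0072 and 0.0115 m and z of tile_short in the frame of jig between 0.01 and 0.0145 m and angle between tile_short's own z axis and vertical below 0.05 rad and contact force between tile_short and spacer above 2 N and contact force between the fingers and tile_short above 2 N and linear speed of tile_short below 0.01 m/s); the arm keeps its last pose, push and grip.
It fails at once if a long tile is shifted by more than 10 mm (distance of tile_long_a from where it was at the start of the episode above 0.01 m).
It fails at once if a long tile is shifted by more than 10 mm (distance of tile_long_b from where it was at the start of the episode above 0.01 m).
It fails at once if the paint jar is shifted by more than 20 mm (distance of paint_jar from where it was at the start of the episode above 0.02 m).
It also fails if it takes over 56 s, if anything falls off the work surface, if the arm or the gripper's body presses on something with over 40 N, if the wrist force passes 120 N, or if a joint passes its speed limit or range.

## Robot

A 7-joint arm with a two-finger parallel gripper is mounted at the origin on the work surface. World frame = base frame: x ahead of the robot, y to its left, z up, the work surface at z = 0. Lengths are in m, angles in rad, forces in N, time in s.
With the tool pointing down it reaches from about 0.35 to 0.775 m from the base axis. Payload 3.1 kg.
Tool frame: the origin (TCP) lies midway between the tips of the shut fingers; the grasp point (between the pads) lies 19 mm behind it (arm.pinch_z is the distance from the TCP to the grasp point, in m); z points along the fingers, y is the line along which they close (so a half turn about z gives the same grasp; the last joint's range is limited). The gripper opens to 85 mm and grips with 20 to 120 N. Pads are 22 mm wide; open, the fingers measure 114 mm over their backs; the gripper's body (76 mm by 85 mm) begins 54 mm behind the grasp point. The pads swing forward as they close: fully open they stand 13 mm farther back than shut.
Start: joints at [1.241, 0.311, 0.014, 1.512, -0.004, 1.319, -0.027], TCP at [0.156, -0.527, 0.231] pointing down, gripper open.
Joint ranges: [-2.7, 2.7], [-0.3, 1.91], [-1.27, 1.3], [0.12, 2.57], [-1.44, 4.58], [0.2, 2.03], [-3.05, 3.05]. Speed limits (rad/s): [2.79, 2.79, 3.14, 3.14, 3.14, 3.14, 3.14].

## Interface

Orientations are given as [roll, pitch, yaw] about the fixed x, y, z axes, in that order (R = Rz(yaw) Ry(pitch) Rx(roll)).
In Python, from plant import arm gives the robot as it stands. Calls block until the motion is done:
- arm.move_pose(position, orientation): joint-space move of the TCP to a pose.
- arm.move_straight(position, attitude=None, speed=0.15): straight line of the TCP; attitude=None keeps the orientation; speed is the mean speed in m/s.
- arm.movej(angles): joint-space move.
- arm.move_gripper(opening, effort=None): finger opening in m; effort is the grip in N (None keeps the last); returns when the fingers have stopped.
- arm.pause(seconds).
- arm.ik(position, orientation): joint angles nearest the present ones, or None.
- arm.state(): the state.
- arm.snapshot(name): name is "scene" or "top" or "wrist"; returns the picture (400x640x3 uint8, red, green, blue); there is no depth.
- arm.get_calibration(name): a dict with "vertical_fov" (degrees; the focal length in pixels is half the picture's height over the tangent of half this angle, whatever the lens; pixels are square), "cx", "cy" (the principal point, pixels), "eye" and "orientation" of the camera in the world. Camera axes: x right, y down, z forward; pixel columns grow to the right and rows downward; lengths in m; the calibration is good to about 2 mm. A picture is of the moment at which its call begins: read the wrist's pose just before it. get_calibration takes no time and is no camera call; for the wrist camera it gives the pose at the moment of the call.
A pose or a line that the arm cannot do raises arm.Unreachable and nothing moves.
- arm.finish_job(): hands the job in; it is judged then, once.
Trained networks look in the newest picture that a camera, given by its name, has taken for a name from the list of things; names that differ only in an ending like _2 or _b are one class to them, and where a whole thing is asked for, a point or a joint stands for the part that bears it (a point fixed in the world has none). Each returns a list of dicts, best first, with "score" (0 to 1); they miss things now and then, are a little off and sometimes report something else, mostly with a low value. They report only what shows in the picture. A call takes as long as a camera call. They do not tell look-alikes from the thing itself.
- arm.search_frame(camera, thing): "box" ([centre column, centre row, width, height] as shares, 0 to 1, of the picture: columns of its width, rows of its height, round what is visible of it).
- arm.masks_of(camera, thing): "region" (400x640 bool, what is visible of it) and "box" ([centre column, centre row, width, height] as shares, 0 to 1, of the picture: columns of its width, rows of its height, round what is visible of it).
The state is a dict: "time_s": time; "joints": joint angles; "qvel": joint speeds; "joint_efforts": joint torques, N m; "ee_pos": TCP position; "tcp_rot": TCP orientation; "wrist_force": force on the tool from outside, world axes, zero at the start; "torque": the same for the moment, N m; "opening": finger opening in m; "finger_force": force on a finger pad.
Only numpy, scipy, OpenCV 4.12 (cv2) and the standard library are available. Lean on these libraries where they do the work, as an engineer would, in place of code of your own. Each camera call takes 0.05 s, during which the arm holds its last target. There are 200 camera calls.

## Working session

There is one attempt and no reset: what is moved stays moved. The work goes in short steps, each a Python script; the robot and the scene stay as the last script left them, time stands still between calls to the robot, and variables do not carry over. Pictures are saved under pics/ and viewed, at most 10 in all, crops included, and the job is handed in when it is done.

```bash
ls; mkdir -p pics; python3 - <<'E'
from plant import arm
import cv2
for n in("scene","top"):
    im=arm.snapshot(n); cv2.imwrite(f"pics/{n}0.png",im[:,:,::-1]); c=arm.get_calibration(n); print(n,c)
    for t in("jig","tile_short","spacer","spacer_fin","paint_jar","bar_top"):
        try: print(t,[( [round(float(v)*s) for v,s in zip(d["box"],(640,400,640,400))],round(d["score"],2)) for d in arm.search_frame(n,t)])
        except Exception as e: print(t,e)
print(arm.state()["tcp_rot"],arm.get_calibration("wrist"),arm.state()["time_s"],arm.pinch_z)
E
```

```text
pics
scene {'vertical_fov': 54.00844244139672, 'cx': 322.13220840555425, 'cy': 201.31681434926537, 'eye': array([ 1.25342215, -0.03464862,  0.5442223 ]), 'orientation': array([-2.11428264, -0.01569071,  1.46416225])}
jig [([307, 242, 152, 68], 0.58)]
tile_short [([237, 198, 29, 19], 0.71), ([306, 231, 29, 23], 0.69), ([301, 197, 28, 19], 0.64)]
spacer [([435, 212, 23, 30], 0.71), ([407, 224, 21, 20], 0.53)]
spacer_fin [([437, 213, 22, 29], 0.84), ([482, 210, 30, 42], 0.7)]
paint_jar [([159, 233, 33, 39], 0.87)]
bar_top [([308, 243, 150, 68], 0.56)]
top {'vertical_fov': 55.691024494049024, 'cx': 319.5715076708766, 'cy': 190.45356164370602, 'eye': array([0.26387717, 0.06712   , 1.0770668 ]), 'orientation': array([-2.94202033e+00, -8.88824859e-04, -1.58343009e+00])}
jig [([338, 176, 115, 71], 0.66), ([220, 195, 22, 17], 0.32)]
tile_short [([398, 242, 29, 27], 0.91), ([337, 173, 24, 20], 0.8), ([342, 239, 18, 23], 0.63)]
spacer [([254, 178, 14, 13], 0.63), ([184, 185, 30, 29], 0.62), ([223, 191, 20, 21], 0.51)]
spacer_fin [([221, 194, 23, 18], 0.73), ([183, 184, 34, 27], 0.56)]
paint_jar [([450, 177, 33, 20], 0.7)]
bar_top [([337, 175, 117, 73], 0.92)]
[3.14156106e+00 1.64671806e-05 2.87885150e-01] {'vertical_fov': 70.76237569620815, 'cx': 312.6654118634625, 'cy': 202.62353471419675, 'eye': array([ 0.22904047, -0.50525139,  0.37456186]), 'orientation': array([ 2.83637428e+00, -2.36540070e-04, -1.28254835e+00])} 0.7 0.0187
```

```bash
python3 - <<'E'
import cv2,numpy as np
a=cv2.imread("pics/scene0.png")[150:300,110:520]; b=cv2.imread("pics/top0.png")[120:280,140:490]
a=cv2.resize(a,(800,293),interpolation=3); b=cv2.resize(b,(672,307),interpolation=3); b=cv2.copyMakeBorder(b,0,0,0,128,0)
cv2.imwrite("pics/both.png",np.vstack([a,b]))
E
```

```text
(no output)
```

View pics/both.png

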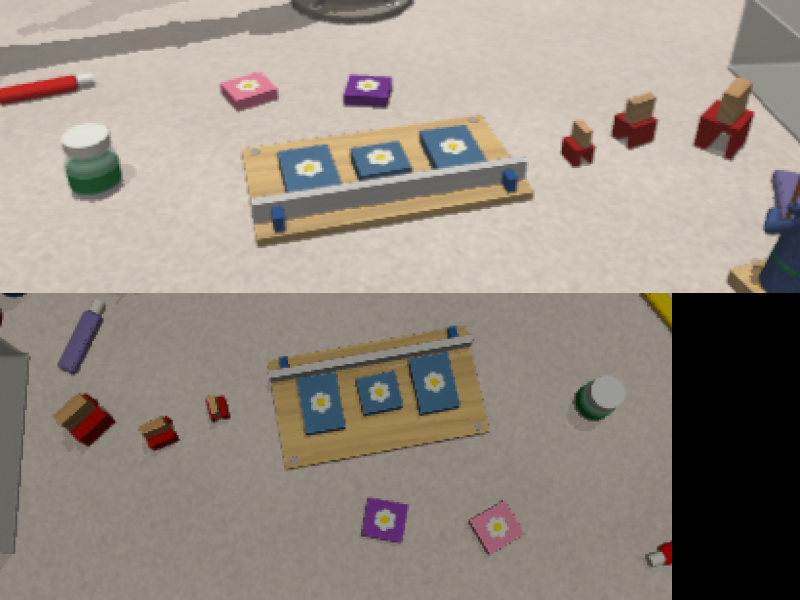

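The top view shows three blue tiles at (310,178), (337,173) and (366,167). The middle one is the short one. The red saddles are small (254,178), middle (223,191) and large (184,185), so I want the one at (223,191). I'll look at it from near with the wrist camera.

```bash
cat > h.py <<'E'
from plant import arm
import numpy as np, cv2
from scipy.spatial.transform import Rotation as R
def cam(n):
    c=arm.get_calibration(n); f=200/np.tan(np.radians(c["vertical_fov"])/2)
    return dict(f=f,c=np.array([c["cx"],c["cy"]]),e=np.array(c["eye"]),R=R.from_euler("xyz",c["orientation"]).as_matrix())
def p2w(k,uv,z):
    d=np.c_[(np.atleast_2d(uv)-k["c"])/k["f"],np.ones(len(np.atleast_2d(uv)))]@k["R"].T
    return k["e"]+d*((z-k["e"][2])/d[:,2:])
def w2p(k,P):
    q=(np.atleast_2d(P)-k["e"])@k["R"]; return q[:,:2]/q[:,2:]*k["f"]+k["c"]
def shot(name,cam_="wrist",box=None,scale=1):
    k=cam(cam_); im=arm.snapshot(cam_); b=im[:,:,::-1]; cv2.imwrite(f"pics/{name}_raw.png",b)
    if box: b=b[box[1]:box[3],box[0]:box[2]]
    cv2.imwrite(f"pics/{name}.png",cv2.resize(b,None,fx=scale,fy=scale,interpolation=cv2.INTER_CUBIC))
    np.savez(f"pics/{name}.npz",**k); return k,im
E
python3 - <<'E'
from h import *
k=cam("top")
for n,uv,z in [("sp",(222,193),.03),("small",(254,178),.02),("big",(184,185),.04),("tile",(337,173),.03),("jar",(450,177),.035),("board",(338,176),.012)]: print(n,p2w(k,uv,z)[0].round(3))
# bar ends approx (from view)
s=350/672
for uv in [(270,372-293),(471,340-293)]:
    print(p2w(k,(140+uv[0]*s,120+uv[1]*s),.038).round(3))
sp=p2w(k,(222,193),.03)[0]
q=None
for yaw in (0,.3,-.3,.6,1.2):
    for dx in (.04,.0): 
        q=arm.ik([sp[0]-dx,sp[1],.2],[np.pi,0,yaw])
        print(yaw,dx,q is not None and np.round(q,2))
E
```

```text
sp [0.472 0.338 0.03 ]
small [0.516 0.251 0.02 ]
big [0.494 0.443 0.04 ]
tile [0.526 0.013 0.03 ]
jar [ 0.509 -0.306  0.035]
board [0.521 0.01  0.012]
[[0.56  0.173 0.038]]
[[ 0.606 -0.127  0.038]]
0 0.04 [-0.85  0.33  0.2   1.57 -0.07  1.25 -2.21]
0 0.0 [-0.79  0.39  0.2   1.48 -0.08  1.27 -2.16]
0.3 0.04 [-0.71  0.33  0.01  1.57 -0.    1.25 -1.96]
0.3 0.0 [-0.66  0.39  0.01  1.48 -0.01  1.27 -1.92]
-0.3 0.04 [-1.12  0.36  0.57  1.58 -0.2   1.26 -2.39]
-0.3 0.0 [-1.05  0.43  0.57  1.49 -0.23  1.29 -2.33]
0.6 0.04 [-0.43  0.35 -0.35  1.56  0.12  1.26 -1.77]
0.6 0.0 [-0.4   0.42 -0.35  1.47  0.15  1.29 -1.74]
1.2 0.04 [-0.06  0.47 -0.9   1.54  0.37  1.31 -1.38]
1.2 0.0 [ 0.02  0.61 -1.08  1.45  0.54  1.4  -1.44]
```

```bash
python3 - <<'E'
from h import *
b=np.array([.521,.01]);
arm.move_pose([.50,.01,.22],[np.pi,0,.15]); k,im=shot("board")
for t in("tile_short","bar_top","spacer_fin"): print(t,[(np.round(np.array(d["box"])*[640,400,640,400]),round(d["score"],2)) for d in arm.search_frame("wrist",t)])
arm.move_pose([.45,.338,.16],[np.pi,0,.3]); k,im=shot("sp")
for t in("spacer","spacer_fin"): print(t,[(np.round(np.array(d["box"])*[640,400,640,400]),round(d["score"],2)) for d in arm.search_frame("wrist",t)])
print(arm.state()["time_s"])
E
```

```text
tile_short [(array([312., 155.,  49.,  52.]), 0.89), (array([298., 285.,  54.,  48.]), 0.8), (array([392., 309.,  26.,  41.]), 0.64), (array([ 39., 162.,  73.,  43.]), 0.31)]
bar_top [(array([310., 149., 282., 150.]), 0.8)]
spacer_fin [(array([ 37., 161.,  69.,  40.]), 0.92), (array([110., 139.,  52.,  30.]), 0.72)]
spacer [(array([407., 162.,  34.,  40.]), 0.88), (array([316., 171.,  47.,  46.]), 0.74), (array([204., 118., 104.,  75.]), 0.63)]
spacer_fin [(array([315., 171.,  40.,  47.]), 0.73), (array([406., 161.,  37.,  35.]), 0.62), (array([203., 116., 104.,  77.]), 0.6), (array([550., 199., 100.,  89.]), 0.38)]
4.6
```

View pics/board.png

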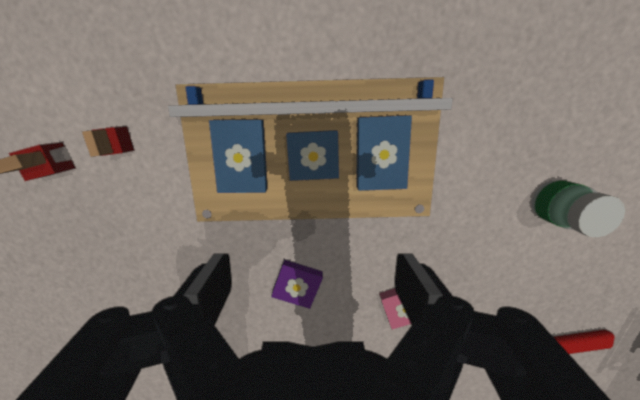

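View pics/sp.png

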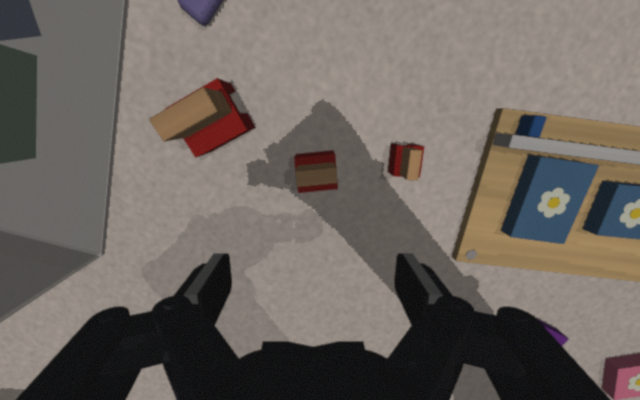

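```bash
cat >> h.py <<'E'
from scipy.optimize import minimize
def bx(x0,x1,y0,y1,z0,z1): return np.array([[x,y,z] for x in(x0,x1) for y in(y0,y1) for z in(z0,z1)])/1000
SP=[bx(-20.5,-8.5,-20,20,0,32),bx(8.5,14.5,-20,20,0,32),bx(-20.5,14.5,-20,20,24,32),bx(-7,7,-18,18,32,62)]
JIG=[bx(-85,85,-155,155,0,12),bx(49,61,-155,155,12,38)]
def place(P,x,y,t,z=0):
    c,s=np.cos(t),np.sin(t); return P@np.array([[c,s,0],[-s,c,0],[0,0,1]])+[x,y,z]
def render(k,parts,p,S=4):
    m=np.zeros((400*S,640*S),np.uint8)
    for P in parts:
        q=cv2.convexHull(np.float32((w2p(k,place(P,*p))+.5)*S)).round().astype(np.int32); cv2.fillConvexPoly(m,q,1)
    return m
def fit(k,parts,mask,p0,S=4,ign=None):
    M=cv2.resize(mask.astype(np.float32),None,fx=S,fy=S)>.5
    def cost(v):
        r=render(k,parts,v*[.01,.01,.1],S)>0; return 1-(r&M).sum()/(r|M).sum()
    best=None
    for a in(0,.12,-.12):
        v0=np.array([p0[0]*100,p0[1]*100,(p0[2]+a)*10]); 
        s=minimize(cost,v0,method="Nelder-Mead",options=dict(initial_simplex=v0+np.vstack([np.zeros(3),np.eye(3)*.6]),xatol=.01,fatol=1e-4))
        if best is None or s.fun<best.fun: best=s
    return best.x*[.01,.01,.1],1-best.fun
def overlay(img,k,parts,p,col):
    for P in parts:
        q=cv2.convexHull(np.float32(w2p(k,place(P,*p))*8)).round().astype(np.int32); cv2.polylines(img,[q],True,col,1,cv2.LINE_AA,3)
E
python3 - <<'E'
from h import *
k=dict(np.load("pics/sp.npz"))
arm.snapshot("wrist")
ms=arm.masks_of("wrist","spacer"); m=[d for d in ms if abs(d["box"][0]*640-316)<15][0]
img=cv2.imread("pics/sp_raw.png")
for t in(.3,.3+np.pi):
    p,i=fit(k,SP,m["region"],(.472,.338,t)); print("sp",p.round(4),round(i,3))
    if t<1: overlay(img,k,SP,p,(0,255,0)); ps=p
cv2.imwrite("pics/spo.png",cv2.resize(img[100:240,240:440],None,fx=2,fy=2,interpolation=3))
kb=dict(np.load("pics/board.npz")); ib=cv2.imread("pics/board_raw.png")
# board corners
px=np.float32([[197,221],[431,216],[444,77],[178,85]]); W=p2w(kb,px,.012)[:,:2]; c=W.mean(0)
print("corners",W.round(3),c, np.linalg.norm(W[0]-W[1]),np.linalg.norm(W[1]-W[2]))
from scipy.optimize import least_squares
C=np.array([[-85,155,12],[-85,-155,12],[85,-155,12],[85,155,12]])/1000
s=least_squares(lambda v:(w2p(kb,place(C,*v))-px).ravel(),[*c,.15]); pj=s.x; print("jig",pj.round(4),s.fun.round(1))
overlay(ib,kb,JIG,pj,(0,255,0)); overlay(ib,kb,[bx(-28+0,28,-30,30,12,30)],(*(pj[:2]),pj[2]),(0,0,255))
a=cv2.resize(ib[60:240,150:460],(800,465),interpolation=3); b=cv2.imread("pics/spo.png")
cv2.imwrite("pics/ov1.png",a)
cv2.imwrite("pics/ov1.png",np.vstack([cv2.resize(a,(520,302)),cv2.copyMakeBorder(b,0,0,0,120,0)]))
for yaw in(ps[2]-np.pi/2,ps[2]+np.pi/2):
    print(yaw,[np.round(q,2) if q is not None else None for q in [arm.ik([ps[0],ps[1],z],[np.pi,0,yaw]) for z in(.04,.15)]])
for yaw in(pj[2]-np.pi/2,pj[2]+np.pi/2):
    e=place(np.array([[.055,0,0]]),*pj)[0]
    print(e,yaw,[np.round(q,2) if q is not None else None for q in [arm.ik([e[0],e[1],z],[np.pi,0,yaw]) for z in(.05,.15)]])
E
```

```text
sp [0.475  0.3406 0.3925] 0.964
sp [0.4698 0.3384 3.5472] 0.958
corners [[ 0.418  0.152]
 [ 0.471 -0.154]
 [ 0.637 -0.123]
 [ 0.584  0.178]] [0.52741826 0.01337239] 0.3114631141392298 0.1697471768228849
jig [0.5272 0.0133 0.1732] [ 0.8  0.8 -0.4  0.3  1.5  0.1 -1.9 -0.6]
-1.1783053583403365 [array([-1.15,  0.65,  0.74,  1.68, -0.5 ,  1.01, -2.99]), array([-1.26,  0.57,  0.92,  1.56, -0.47,  1.25, -3.01])]
1.9632872952494567 [array([ 0.03,  0.84, -1.09,  1.63,  0.8 ,  1.18, -0.86]), array([ 0.06,  0.73, -1.18,  1.51,  0.68,  1.36, -0.78])]
[0.58133649 0.02277443 0.        ] -1.3976316290534436 [array([-0.1 ,  0.53,  0.05,  1.66, -0.03,  0.95, -3.01]), array([-0.14,  0.43,  0.1 ,  1.55, -0.04,  1.16, -3.  ])]
[0.58133649 0.02277443 0.        ] 1.7439610245363495 [array([ 0.59,  0.79, -1.04,  1.63,  0.73,  1.16, -0.46]), array([ 0.63,  0.69, -1.12,  1.52,  0.63,  1.33, -0.38])]
```

View pics/ov1.png

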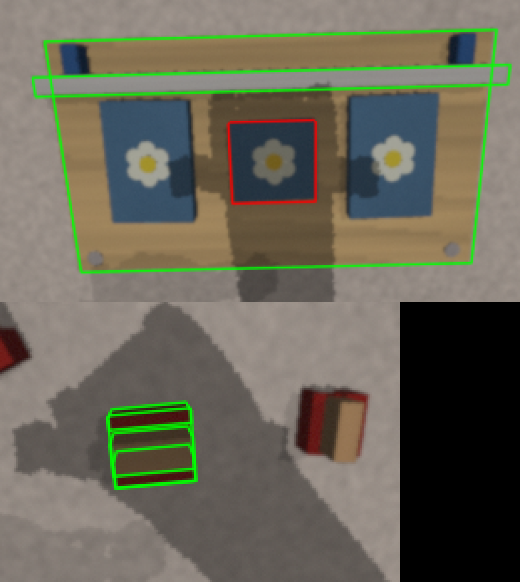

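Overlays fit: the middle tile is the short one (a 56 mm outline matches it), and the middle red saddle at (316,171) matches the 35×40 mm model. The small saddle at (407,162) and the large one at (204,118) don't match. Next I grip the fin.

```bash
python3 - <<'E'
from h import *
s=[.475,.3406,.3925]; a=[np.pi,0,s[2]+np.pi/2]
arm.move_pose([s[0],s[1],.15],a); arm.move_gripper(.045,effort=40)
arm.move_straight([s[0],s[1],.037],speed=.1); 
arm.move_gripper(.0,effort=40); st=arm.state(); print(st["opening"],st["finger_force"],st["wrist_force"].round(2))
arm.move_straight([s[0],s[1],.16],speed=.12); st=arm.state(); print(st["opening"],st["wrist_force"].round(2),st["time_s"])
j=[.5272,.0133,.1732]; e=place(np.array([[.055,0,0]]),*j)[0]
arm.move_pose([e[0],e[1],.125],[np.pi,0,j[2]+np.pi/2])
k,im=shot("hold"); print(arm.state()["ee_pos"],arm.state()["tcp_rot"],arm.state()["opening"],arm.state()["time_s"])
img=cv2.imread("pics/hold_raw.png"); overlay(img,k,JIG,j,(0,255,0)); overlay(img,k,SP,(e[0],e[1],j[2],.125-.037),(0,255,255)); overlay(img,k,[bx(-28,28,-30,30,12,30)],j,(0,0,255)); cv2.imwrite("pics/hold.png",img)
E
```

```text
0.0130389649910303 41.418696641922 [ 0.15 -0.97  1.44]
0.013133074174679443 [ 0.06  0.01 -0.73] 9.3417
[0.58101804 0.02579599 0.12555599] [ 3.14067726e+00 -1.60081660e-03  1.74841253e+00] 0.012911916914715393 10.6667
```

View pics/hold.png

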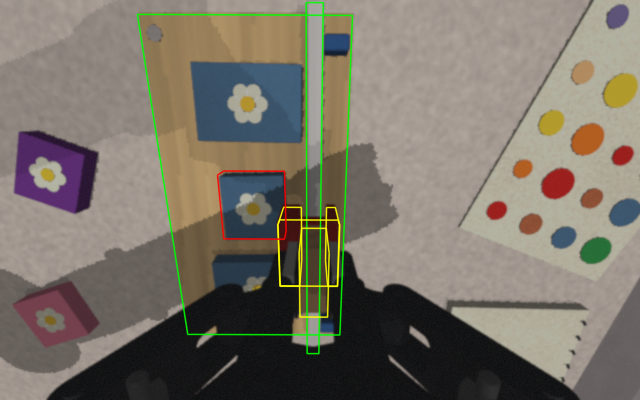

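```bash
python3 - <<'E'
from h import *
k,im=shot("hold2"); st=arm.state(); print(st["ee_pos"],st["tcp_rot"])
b=im[:,:,::-1].copy(); e=st["ee_pos"]; c=b.copy(); overlay(c,k,SP,(e[0],e[1],st["tcp_rot"][2]-np.pi/2,e[2]-.037),(0,255,255)); overlay(c,k,JIG,(.5272,.0133,.1732),(0,255,0))
f=lambda x:cv2.resize(np.clip(x[185:310,250:380].astype(float)*1.6,0,255).astype(np.uint8),None,fx=3,fy=3,interpolation=3)
cv2.imwrite("pics/z.png",np.hstack([f(b),f(c)]))
# bar edges: gray bright low-saturation pixels per row
hsv=cv2.cvtColor(b,cv2.COLOR_BGR2HSV).astype(int)
for r in range(20,200,15):
    row=b[r,295:335].astype(float).sum(1)/3; g=np.diff(row); print(r,295+np.argmax(g)+.5,295+np.argmin(g)+.5, end=" | ")
    print(w2p(k,place(np.array([[.049,0,.038],[.061,0,.038]]),.5272,.0133,.1732)).round(1).tolist() if r==20 else "")
E
```

```text
[0.581086   0.0256637  0.12556261] [ 3.14067120e+00 -1.24583433e-03  1.74838056e+00]
20 307.5 322.5 | [[306.2, 211.1], [320.0, 211.1]]
35 307.5 323.5 | 
50 307.5 322.5 | 
65 307.5 322.5 | 
80 307.5 322.5 | 
95 307.5 300.5 | 
110 307.5 321.5 | 
125 307.5 321.5 | 
140 307.5 321.5 | 
155 323.5 321.5 | 
170 307.5 298.5 | 
185 314.5 320.5 |
```

View pics/z.png

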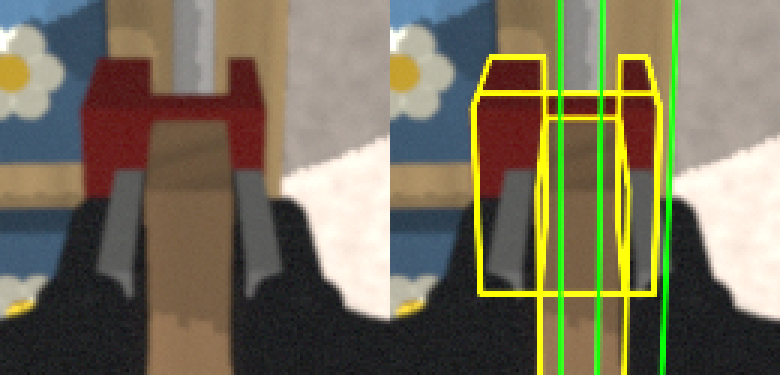

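Picture: spacer held upright, thick leg towards the tile (left edge px 277), slot px 300–326 around the bar at 307.5–322. The bar sits about 1.5 mm further +x than my model, so I correct for that and lower.

```bash
cat >> h.py <<'E'
def go(p,att,speed=.1,tol=.0006,n=3):
    "straight move, trimming the standing position and yaw error"
    p=np.array(p,float); c=p.copy(); a=np.array(att,float)
    for i in range(n):
        arm.move_straight(c,attitude=a,speed=speed); arm.pause(.15); st=arm.state(); d=p-st["ee_pos"]
        if np.linalg.norm(d)<tol: break
        c=c+d
    return c,st
E
python3 - <<'E'
from h import *
j=np.array([.5272,.0133,.1732]); u=np.array([np.cos(j[2]),np.sin(j[2])]); j[:2]+=.0014*u
e=place(np.array([[.055,0,0]]),*j)[0]; A=[np.pi,0,j[2]+np.pi/2]
c,st=go([e[0],e[1],.105],A); print(e,c,st["ee_pos"],st["tcp_rot"],st["wrist_force"].round(2))
off=c-[e[0],e[1],.105]
for z in(.075,.064,.057,.053,.0505):
    arm.move_straight(np.array([e[0],e[1],z])+off,attitude=A,speed=.04); st=arm.state(); print(z,st["ee_pos"].round(4),st["wrist_force"].round(2))
    if st["wrist_force"][2]>8: print("contact"); break
k,im=shot("seat"); print(st["time_s"])
E
```

```text
[0.58275616 0.02301971 0.        ] [0.58275616 0.02301971 0.105     ] [0.58296314 0.02330582 0.10526442] [ 3.14108278e+00 -2.47309830e-04  1.74421481e+00] [ 0.21 -0.14 -0.7 ]
0.075 [0.583  0.0232 0.0752] [-0.74 -0.42 -0.62]
0.064 [0.5825 0.0229 0.0636] [-0.59 -0.29 -1.02]
0.057 [0.5825 0.0229 0.0566] [ 0.12 -0.51 -0.24]
0.053 [0.5825 0.0229 0.0527] [-0.59 -0.31 -1.08]
0.0505 [0.5833 0.0232 0.0515] [-0.19 -1.11  5.79]
13.3667
```

Contact came at the seated height with no side force. I release, retreat and check from near.

```bash
python3 - <<'E'
from h import *
st=arm.state(); p=st["ee_pos"]
arm.move_gripper(.035); arm.pause(.4); print(arm.state()["finger_force"])
arm.move_straight([p[0],p[1],.16],speed=.12)
yaw=.1732
j=np.array([.5286,.0135,.1732]); q=place(np.array([[-.06,0,0]]),*j)[0]
arm.move_pose([q[0],q[1],.14],[np.pi,0,yaw]); arm.pause(.3)
k,im=shot("after"); b=im[:,:,::-1].copy(); c=b.copy(); e=place(np.array([[.055,0,0]]),*j)[0]
overlay(c,k,SP,(e[0],e[1],yaw,.014),(0,255,255)); overlay(c,k,JIG,j,(0,255,0)); overlay(c,k,[bx(-28,28,-30,30,12,30)],j,(0,0,255))
uv=w2p(k,[[*place(np.array([[.02,0,.02]]),*j)[0]]])[0].astype(int); y0=max(uv[1]-100,0); x0=uv[0]-100
f=lambda x:cv2.resize(x[y0:y0+200,x0:x0+200],(400,400),interpolation=3)
cv2.imwrite("pics/after.png",np.hstack([f(b),f(c)])); print(x0,y0,arm.state()["ee_pos"],arm.state()["tcp_rot"],arm.state()["time_s"])
E
```

```text
0.0
213 9 [0.4696671  0.00331229 0.13997209] [-3.14119997e+00 -6.76919861e-05  1.73552576e-01] 16.7917
```

View pics/after.png

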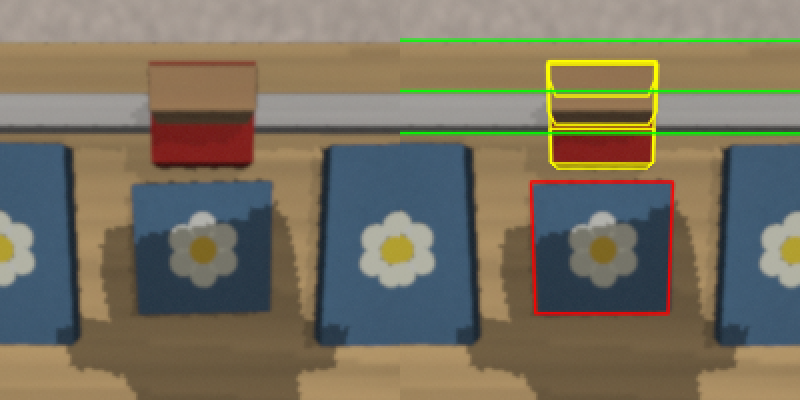

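The spacer is seated, centred and released. The short tile is free in front of it, between the two long ones. Now I push with two slightly open fingertips.

```bash
python3 - <<'E'
from h import *
j=np.array([.5286,.0135,.1732]); A=[np.pi,0,j[2]]; u=np.array([np.cos(j[2]),np.sin(j[2]),0])
P=lambda x,z:place(np.array([[x,0,0]]),*j)[0]+[0,0,z]
arm.move_gripper(.024)
arm.move_straight(P(-.056,.14),attitude=A,speed=.15)
c,st=go(P(-.056,.05),A); off=c-P(-.056,.05)
arm.move_straight(P(-.056,.0185)+off,attitude=A,speed=.06); arm.pause(.2); st=arm.state(); f0=st["wrist_force"]; print(st["ee_pos"],f0.round(2),st["tcp_rot"].round(4),st["opening"])
x=-.056
while x<-.02:
    x+=.004 if x<-.036 else .001
    arm.move_straight(P(x,.0185)+off,attitude=A,speed=.03); st=arm.state()
    f=(st["wrist_force"]-f0); xa=(st["ee_pos"]-P(0,0))@u
    print(round(x,4),round(xa,4),round(float(f@u),2),f.round(1))
    if f@u<-12: break
arm.pause(.3); st=arm.state(); print((st["wrist_force"]-f0).round(2),st["tcp_rot"].round(4),st["time_s"])
E
```

```text
[0.47382123 0.00393899 0.01881407] [-0.43  0.14 -0.33] [ 3.1414e+00 -9.0000e-04  1.7320e-01] 0.024307582777430045
-0.052 -0.0515 0.11 [0.1 0.1 0.4]
-0.048 -0.0477 0.67 [ 0.6  0.4 -0.3]
-0.044 -0.0437 0.89 [ 0.9 -0.   0.3]
-0.04 -0.0397 -0.44 [-0.4 -0.4 -0.2]
-0.036 -0.0357 0.7 [ 0.7  0.1 -0.3]
-0.035 -0.0353 0.04 [0.  0.  0.5]
-0.034 -0.034 -0.7 [-0.7  0.2 -0.3]
-0.033 -0.0328 0.18 [ 0.3 -0.6 -0.5]
-0.032 -0.0318 -0.22 [-0.1 -0.6 -0.2]
-0.031 -0.0315 -2.21 [-1.9 -1.7  2. ]
-0.03 -0.0298 -0.82 [-0.8 -0.3 -0.1]
-0.029 -0.0298 -4.24 [-4.1 -1.1  3.2]
-0.028 -0.0298 -5.74 [-5.9  0.2  6.4]
-0.027 -0.0298 -7.4 [-7.3 -1.2  5.9]
-0.026 -0.0297 -9.44 [-9.6 -0.1  8.5]
-0.025 -0.0297 -10.9 [-10.8  -1.6   8.6]
-0.024 -0.0298 -11.71 [-11.5  -2.1   9.6]
-0.023 -0.0297 -13.05 [-12.8  -2.8  11.8]
[-13.69  -2.61  11.96] [3.1399 0.014  0.1731] 25.15
```

It stopped at −29.8 mm (−30 expected) and is holding 13.7 N. One look before I hand in.

```bash
python3 - <<'E'
from h import *
k,im=shot("end"); b=im[:,:,::-1].copy(); c=b.copy(); j=np.array([.5286,.0135,.1732]); e=place(np.array([[.0555,0,0]]),*j)[0]; t=place(np.array([[.009,0,0]]),*j)[0]
overlay(c,k,SP,(e[0],e[1],j[2],.014),(0,255,255)); overlay(c,k,[bx(-28,28,-30,30,12,30)],(t[0],t[1],j[2]),(0,0,255))
f=lambda x:cv2.resize(x[60:320,210:420],(400,495),interpolation=3)
cv2.imwrite("pics/end.png",np.hstack([f(b),f(c)]))
E
```

```text
(no output)
```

View pics/end.png

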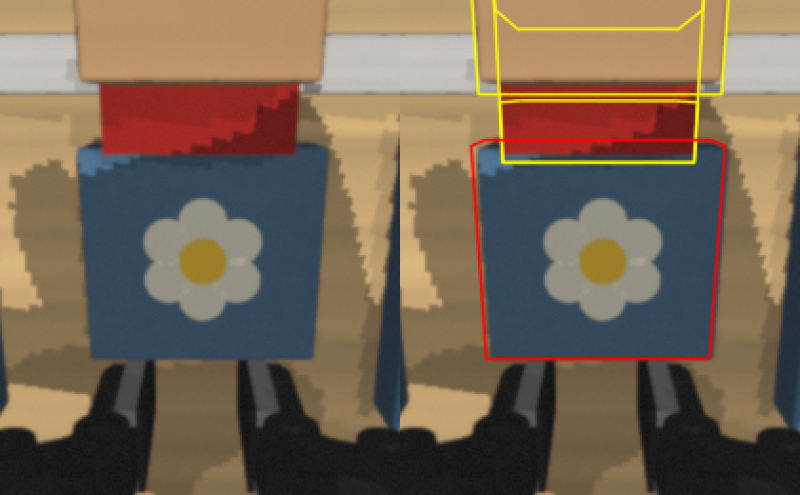

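The picture shows the tile flush against the red leg (seam at row ~152), square and centred, with both fingertips on its near edge. I hand it in.

```bash
python3 -c "
from plant import arm
print(arm.finish_job())"
```

```text
the job is handed in; nothing more can be done
None
```

Job handed in at about 25 s of the 56 s limit: spacer hung over the bar, centred and let go, and the short tile held flush against it at about 14 N; the hand-in call didn't return a verdict.

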